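# Clamp a bottle in the cap torque tester

## Task

Get the small brown glass bottle that stands with the two small white ones near the front edge ready for its cap torque test: slide the tester's jaw open by its black handle, stand the bottle gently and upright on the tester's deck between the jaw and the white V-block, then slide the jaw shut so that its pad pushes the bottle home into the V, where it centres itself. Leave it firmly clamped against both faces of the V without straining the glass, let go of everything, and leave the other things on the bench alone.

Things in the scene. Friction and masses are not known exactly. Their poses are not given: they have to be found in the camera images.
- tester: cap torque tester, fixed to the bench: grey housing 300 x 150 mm, x = -130 to +170, y = -75 to +75 mm, with a slippery metal deck at z = 43 mm on which bottles stand. Origin on the bench, on the centre line; x runs along the housing from the jaw to the V-block and readout, z up. All sliding is along x at y = 0. The tilted readout at x = 140 to 175 mm reaches z = 105 mm.
- load_spot (a point): point on the deck, at tester x = 25 mm, y = 0, z = 43 mm: the brown bottle standing with its axis here is clear of the V-block and of the opened jaw (pad face 40 mm before this point when fully open).
- v_middle (a point): deck point at tester x = 55 mm, y = 0: axis of the brown bottle when home in the white V-block (two slippery upright faces at 45 degrees to x, mouth 68 mm wide, z = 52 to 90 mm) if its cross slide stands in mid setting. It was left screwed tight up to 12 mm nearer or farther along x and up to 5 mm to either side along y; this is not measured: feel for it. It does not shift when pushed.
- jaw (a joint): front jaw slide, m: 0 = end of travel, deep in the V (never reached with a bottle in), 0.081 = fully open (slid along the tester's -x). It starts too far shut for the bottle. It has a constant sliding friction of about 5 N and stays where it is left. Pushing the handle takes these 5 N plus the force on the bottle: 10 to 13 N at the handle clamps well. Let go, friction keeps up to 5 N of clamping.
- pad_face (a point): middle of the relaxed face of the jaw's white pad (36 wide, 38 mm tall, slippery; z = 49 to 87 mm), at tester x = 60 mm minus the jaw's value; it moves with the jaw. The pad is sprung: it gives up to 4 mm, from 1.8 N on at 6 N per mm, then is hard. 5 to 8 N on the bottle is right; over 12 N strains the glass.
- jaw_grip (a point): point to grip on the jaw's handle, a black upright round post 18 mm in diameter from z = 66 to 136 mm; this point is on its axis at z = 118 mm and moves with the jaw (tester x = -16 mm minus the jaw's value). The jaw's upright plate begins 50 mm beyond it and reaches z = 92 mm.
- brown_bottle: brown glass bottle with a black screw cap, 49 mm in diameter, 98 mm tall, about 0.16 kg; body up to 60 mm, sloping shoulder, cap 27 mm in diameter from 78 to 98 mm above its foot. Origin: centre of its underside, z up. Round, so its yaw does not matter.
- red_cap_bottle: small white bottle with a red cap, 37 mm in diameter, 82 mm tall, a bystander; origin: centre of its underside.
- blue_cap_bottle: small white bottle with a blue cap, 37 mm in diameter, 82 mm tall, a bystander; origin: centre of its underside.
- orange_cap: loose orange screw cap, 34 mm in diameter, 22 mm tall, a bystander; origin: centre of its underside.
There are look-alikes about, which are no part of the job. Of the things that look like the brown_bottle, take the one that is farthest to the robot's right at the start.

How it is judged:
By the outcome, as a careful person would: the job done as asked, in the order asked, and still so for the second after the job is handed in, with the robot touching nothing.
It also fails if it takes over 72 s, if anything falls off the work surface, if the arm or the gripper's body presses on something with over 40 N, if the wrist force passes 120 N, or if a joint passes its speed limit or range.

## Robot

A 7-joint arm with a two-finger parallel gripper is mounted at the origin on a cart in front of the work surface, level with it; the furniture and walls round the work are solid. World frame = base frame: x ahead of the robot, y to its left, z up, the work surface at z = 0. Lengths are in mm, angles in rad, forces in N, time in s.
With the tool pointing down it reaches from about 400 to 900 mm from the base axis. Payload 5.5 kg.
Tool frame: the origin (TCP) lies midway between the tips of the shut fingers; the grasp point (between the pads) lies r.tcp_to_grasp behind it (r.tcp_to_grasp is the distance from the TCP to the grasp point, in mm); z points along the fingers, y is the line along which they close (so a half turn about z gives the same grasp; the last joint's range is limited). The gripper opens to 92 mm and grips with 3 to 60 N. Pads are 19 mm wide; open, the fingers measure 130 mm over their backs; the gripper's body (75 mm by 190 mm) begins 47 mm behind the grasp point.
Start: joints at [1.451, 0.501, -0.427, 1.55, 0.221, 1.138, -0.21], TCP at [242.82, -602.941, 226.729] pointing down, gripper open.
Joint ranges: [-2.88, 2.88], [-0.31, 2.03], [-1.54, 1.56], [0.2, 2.42], [-1.41, 4.55], [0.19, 2.02], [-2.57, 2.57]. Speed limits (rad/s): [2.57, 2.57, 3.14, 3.14, 3.14, 3.14, 3.14].

## Interface

Orientations are given as a unit quaternion [x, y, z, w].
In Python, from workcell import r gives the robot as it stands. The module is installed in compiled form; this text tells all that it offers.
- The arm moves only by the tool send_rows, never from a script. Its argument "plan" is text: rows parted by semicolons, each of 7 numbers parted by spaces: the shift along the tool's x, y, z in fractions of the full range, 1 being 500 mm, then the turn, a rotation vector about the tool's x, y, z in fractions of the full range, 1 being 180 degrees, then the opening, from -1 (shut) to 1 (fully open). A call has 1 to 10 rows; each row is the pose to reach, as a shift and turn from the pose commanded when the call began, along the tool's axes at that moment; what a row does not reach only later rows make up. A row lasts 1/12 s, in which the tool goes at most 41.7 mm and 7.16 degrees, less where a joint would pass 70% of its speed; a pose out of reach is approached as far as the arm can. A shift or turn number past 1, either way, is cut back to 1. A call with a gripper value outside its range is refused whole. The fingers move at their own pace and stop on an object; "squeeze" is the grip in N (left out, the last holds). Time passes only in rows, so rows that repeat a pose let the fingers close. It gives the time, the measured TCP pose, the force, the opening and the grip force at its end, in the units of the state.
- r.observe(): the state, without advancing time (a new reading comes with each control period).
- r.read_camera(name): name is "side" or "top" or "wrist"; returns a dict with "frame" (400x640x3 uint8, blue, green, red), "fov_y" (degrees; the focal length in pixels is half the picture's height over the tangent of half this angle, whatever the lens; pixels are square), "cx", "cy" (the principal point, pixels), "dist" ([k1, k2, p1, p2, k3] as OpenCV has them; the pictures are not rectified), "rvec" (rotation vector, rad) and "tvec" (3), from world to camera coordinates, as OpenCV has them. Camera axes: x right, y down, z forward; pixel columns grow to the right and rows downward; lengths in mm; the calibration is good to about 2 mm. A picture is of the moment at which its call begins. There is no depth.
- r.job_done(): hands the job in; it is judged then, once.
The state is a dict: "time": time; "joint_positions": joint angles; "joint_velocities": joint speeds; "joint_torque": joint torques, N m; "eef_pos": TCP position; "orientation": TCP orientation; "ft_force": force on the tool from outside, world axes, zero at the start; "moment": the same for the moment, N m; "grip_width": finger opening in mm; "grip_force": force on a finger pad.
Only numpy, scipy, OpenCV 4.12 (cv2) and the standard library are available. Lean on these libraries where they do the work, as an engineer would, in place of code of your own. Each camera call takes 0.05 s, during which the arm holds its last target. There are 200 camera calls.

## Working session

There is one attempt and no reset: what is moved stays moved. The work goes in short steps, Python scripts to look and compute and a tool call to move; the robot and the scene stay as the last step left them, time stands still between calls to the robot, and variables do not carry over. Pictures are saved under pics/ and viewed, at most 10 in all, crops included, and the job is handed in when it is done.

Besides the shell and the picture viewer there is one more tool, called as a command line: name --argument value ..., lists and objects as JSON in quotes. send_rows: Moves the arm, as the interface text tells. Its arguments: {"type":"object","properties":{"plan":{"type":"string"},"squeeze":{"type":"number"}},"required":["plan"]}

```bash
mkdir -p pics
cat > h.py <<'E'
import numpy as np, cv2
from scipy.spatial.transform import Rotation as R
from workcell import r
def cam(n):
    c=r.read_camera(n); f=200/np.tan(np.radians(c["fov_y"]/2))
    c["K"]=np.array([[f,0,c["cx"]],[0,f,c["cy"]],[0,0,1.]]); c["d"]=np.array(c["dist"],float)
    c["R"]=cv2.Rodrigues(np.array(c["rvec"],float))[0]; c["t"]=np.array(c["tvec"],float).ravel(); return c
def ray(c,p):
    u=cv2.undistortPoints(np.array([[p]],float),c["K"],c["d"])[0,0]
    d=c["R"].T@np.array([u[0],u[1],1]); return -c["R"].T@c["t"], d/np.linalg.norm(d)
def plane(c,p,z):
    o,d=ray(c,p); return o+d*(z-o[2])/d[2]
def tri(c1,p1,c2,p2):
    o1,d1=ray(c1,p1);o2,d2=ray(c2,p2)
    s=np.linalg.lstsq(np.c_[d1,-d2],o2-o1,rcond=None)[0]
    a=o1+d1*s[0];b=o2+d2*s[1]; return (a+b)/2,np.linalg.norm(a-b)
def proj(c,P):
    return cv2.projectPoints(np.array(P,float).reshape(-1,1,3),np.array(c["rvec"],float),c["t"],c["K"],c["d"])[0].reshape(-1,2)
def blobs(c,lo,hi,amin=40):
    h=cv2.cvtColor(c["frame"],cv2.COLOR_BGR2HSV); m=cv2.inRange(h,np.array(lo),np.array(hi))
    n,l,s,ce=cv2.connectedComponentsWithStats(m); return [(s[i].tolist(),ce[i].round(1).tolist()) for i in range(1,n) if s[i,4]>=amin]
E
python3 - <<'E'
from h import *
o=r.observe();print(o,r.tcp_to_grasp)
for n in("side","top","wrist"):
    c=cam(n);cv2.imwrite(f"pics/{n}0.png",c["frame"]);print(n,(-c["R"].T@c["t"]).round(),c["R"][2].round(2),c["fov_y"])
E
```

```text
{'time': 0.0, 'joint_positions': array([ 1.4512055 ,  0.50186438, -0.42673373,  1.5514693 ,  0.2208196 ,
        1.13828094, -0.21029503]), 'joint_velocities': array([ 0.00043837,  0.0007394 , -0.00082467,  0.00077728,  0.00046667,
        0.00048665,  0.00019619]), 'joint_torque': array([ 4.70251452e-04, -5.66604066e+01, -5.81615388e+00, -2.79116482e+01,
       -6.87804865e-02,  3.07516870e-02,  1.94555569e-04]), 'eef_pos': array([ 242.43957146, -602.33163616,  225.65488123]), 'orientation': array([ 9.81737224e-01,  1.90239468e-01, -1.73266266e-04, -9.68086759e-04]), 'ft_force': array([ 0.60047406, -0.05267253,  0.67622567]), 'moment': array([0.06555617, 0.04968352, 0.0281148 ]), 'grip_force': 0.0, 'grip_width': 91.92907219600205} 18.8
side [ 50. 785. 811.] [ 0.38 -0.72 -0.59] 47.26266359624119
top [ 347.  -59. 1412.] [ 0.12 -0.02 -0.99] 51.77690966694753
wrist [ 322. -570.  384.] [-0.29 -0.11 -0.95] 68.1836650953457
```

View pics/top0.png

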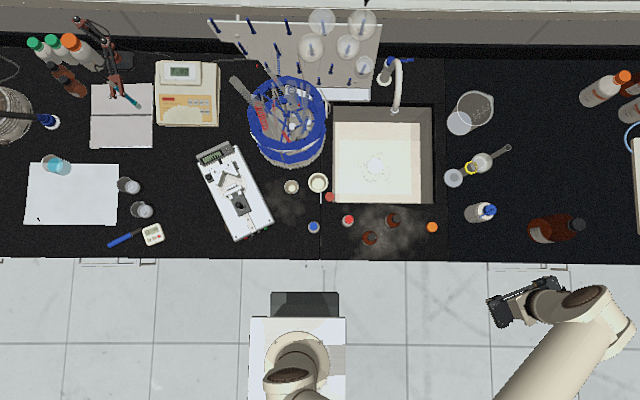

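View pics/side0.png

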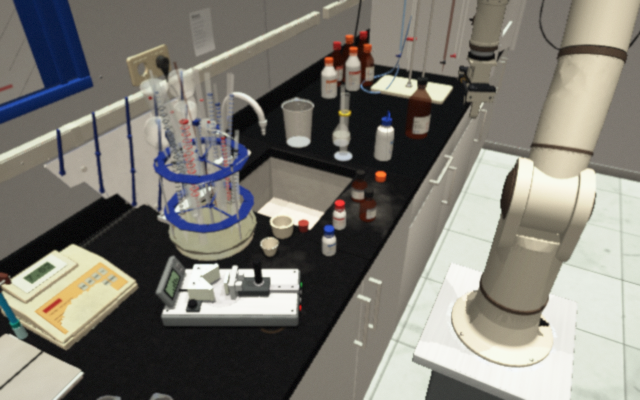

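The top view shows the tester at about (235,190), with the V at (228,170) and the black handle at (239,207). Candidates for the bottle:
- Small brown bottles at top (393,219) and (370,238).
- Large brown bottles at (540,230) and (575,225), which are too big.
- A red thing at (330,197), which is not a bottle.

By the description the choice is the one at (393,219), farthest to the right of the small ones. I'll check it in a close crop.

Run:
```python
from h import *
t=cv2.imread("pics/top0.png");s=cv2.imread("pics/side0.png")
z=lambda i,x,y,w,h,k:cv2.resize(i[y:y+h,x:x+w],(w*k,h*k),interpolation=cv2.INTER_CUBIC)
a=z(t,300,180,160,75,5); b=z(s,310,150,160,75,5)
c=np.hstack([z(t,180,130,100,110,4),z(s,150,240,160,110,4)])[:, :800]
cv2.imwrite("pics/crop1.png",np.vstack([a,b])[:600]);cv2.imwrite("pics/crop2.png",np.vstack([z(t,180,130,160,120,4), z(s,150,245,160,90,4)])[:, :800][:600] if 0 else np.hstack([z(t,190,135,90,110,4),z(s,155,245,110,110,4)]))
T=cam("top")
for p in((393,219),(370,238),(540,230),(313,227),(348,221),(432,227),(330,197),(197,145),(270,222)):print(p,plane(T,p,80).round())
```

```text
(393, 219) [ 475. -306.   80.]
(370, 238) [ 412. -231.   80.]
(540, 230) [ 446. -781.   80.]
(313, 227) [446. -46.  80.]
(348, 221) [ 467. -159.   80.]
(432, 227) [ 451. -432.   80.]
(330, 197) [ 545. -100.   80.]
(197, 145) [711. 339.  80.]
(270, 222) [460.  93.  80.]
```

View pics/crop1.png

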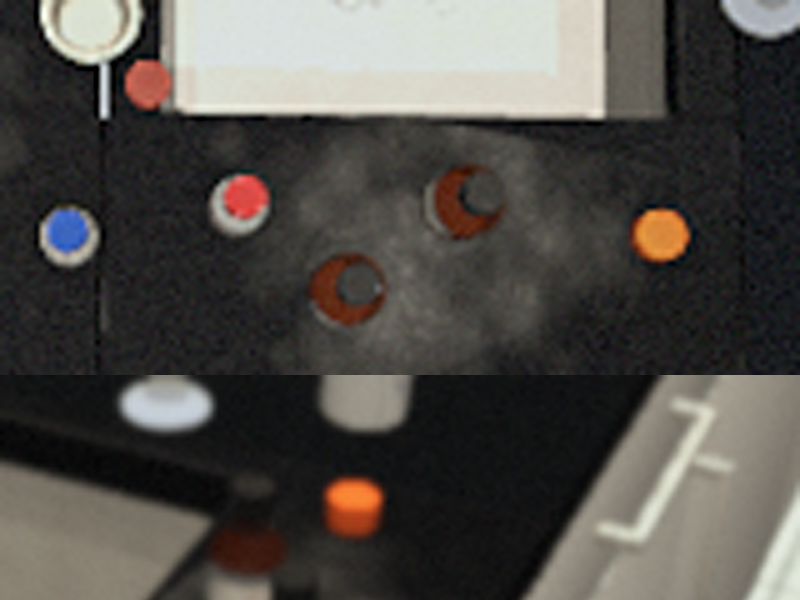

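View pics/crop2.png

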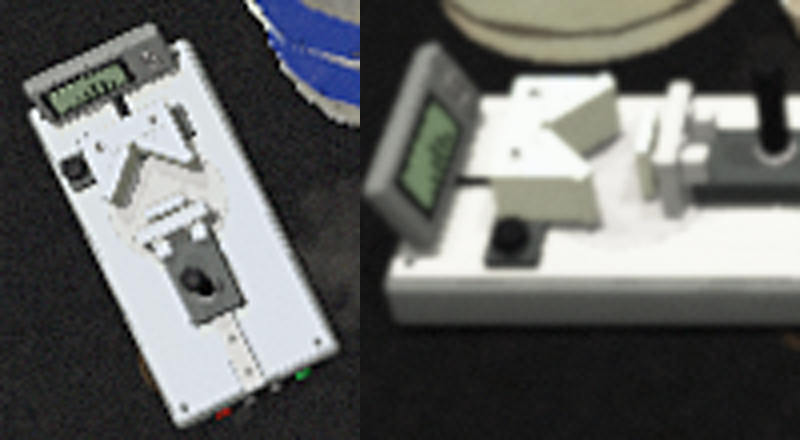

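Both small brown bottles look alike with black caps, and the right one at top (396.6,218.8) is the target, with its cap at about (360.6,172) in the side view. The tester is at an angle, with its jaw handle at top (239,206) and its readout at the far left end.

```bash
cat > m1.py <<'E'
from h import *
T=cam("top");S=cam("side")
print("cap tri (top centre)",tri(T,(396.6,218.3),S,(360.6,171)))
print("cap z98",plane(T,(396.6,218.8),98), "other",plane(T,(371.6,236.8),98))
# tester corners: housing top, z=43 (convex hull of white, min rect)
g=cv2.cvtColor(T["frame"],cv2.COLOR_BGR2HSV); m=cv2.inRange(g,np.array([90,0,150]),np.array([125,60,255]))
m[:, :193]=0;m[:,276:]=0;m[:140]=0;m[244:]=0
n,l,s,c=cv2.connectedComponentsWithStats(m);i=1+s[1:,4].argmax();print(s[i])
ys,xs=np.where(l==i);P=np.array([plane(T,(x,y),43)[:2] for x,y in zip(xs,ys)],np.float32)
rc=cv2.minAreaRect(P);print(rc);print(cv2.boxPoints(rc))
cv2.imwrite("pics/mask.png",(l==i)*255)
# handle
h=cv2.inRange(g,np.array([0,0,0]),np.array([180,255,60]));
# handle top by eye
print("handle top z136",plane(T,(241.5,204),136),tri(T,(241.5,204),S,(155+770/4-.5,245+72/4)))
E
python3 m1.py
python3 - <<'E'
import cv2,numpy as np
i=cv2.imread("pics/top0.png")[195:220,225:255];print(i.max(2))
E
```

```text
cap tri (top centre) (array([ 473.99203433, -313.85600872,  100.54241768]), np.float64(3.4403397276879444))
cap z98 [ 474.2493302  -313.75080954   98.        ] other [ 415.48441504 -233.32002914   98.        ]
[ 198  145   75   95 2181]
((562.889404296875, 217.26669311523438), (293.6908264160156, 142.6749267578125), 27.095468521118164)
[[399.6681  213.89044]
 [464.65283  86.87427]
 [726.1107  220.64294]
 [661.126   347.65912]]
handle top z136 [510.18571215 176.80477238 136.        ] (array([412.50523856, 145.92505583, 169.38662289]), np.float64(190.53021798720332))
[[226 190 159 198 202 213 218 133  89 101 100 107 105 142 116  93  88  97
   77 107 228 237 231 232 232 232 230 232 231 231]
 [197  97  57 193 226 234 248 150  91 108 111 118 116 112 105 103  99 107
  107  71 239 242 234 231 232 231 230 232 232 232]
 [212 184 120 121 231 239 250 214 116 110 113 116 117 117 114 114 113 113
  114  76 176 238 237 231 232 232 232 231 232 230]
 [215 218 210 189 230 246 206 176 101 102 115 117 111 108 109 113 114 111
  109 105  78 197 236 235 232 231 230 232 231 232]
 [224 224 230 215 190 189 11
[... 2015 characters left out ...]
32 240 183 111  88  62  63 113
  199 218 213 211 209 210 181 225 236 233 231 232]
 [231 230 230 230 229 228 229 230 232 230 233 236 222 186 129 197 212 214
  224 214 209 207 214 226 161 221 236 232 232 231]
 [233 231 228 229 230 228 228 231 231 231 231 232 237 230 217 230 233 233
  227 220 216 216 220 226 210 199 228 233 232 233]
 [233 232 231 231 230 228 228 229 228 233 231 231 232 235 236 228 226 227
  229 226 221 224 201 205 225 155 219 237 232 230]
 [235 231 231 229 228 229 228 229 230 231 232 233 232 232 233 228 227 232
  234 230 224 226 160 138 213 204 186 225 234 230]][ WARN:0@4.125] global loadsave.cpp:1063 imwrite_ Unsupported depth image for selected encoder is fallbacked to CV_8U.
```

```bash
cat > go.py <<'E'
import sys
from h import *
# usage: go.py x y z yaw -> tool shift (m) and turn (deg) from measured pose
o=r.observe(); M=R.from_quat(o["orientation"]); a=[float(v) for v in sys.argv[1:5]]
Rt=R.from_euler("z",a[3],degrees=True)*R.from_euler("x",180,degrees=True)
print("t",round(o["time"],2),"at",o["eef_pos"].round(1),"F",o["ft_force"].round(1),"w",round(o["grip_width"],1),o["joint_positions"].round(2))
print("shift",(M.inv().apply(np.array(a[:3])-o["eef_pos"])/1000).round(4),"turn",np.degrees((M.inv()*Rt).as_rotvec()).round(2))
E
python3 go.py 460 -280 330 85; python3 go.py 243 -603 225 117
```

```text
t 0.3 at [ 242.7 -602.8  226.4] F [ 0.1 -0.1  0.2] w 91.8 [ 1.45  0.5  -0.43  1.55  0.22  1.14 -0.21]
shift [ 0.3221 -0.2183 -0.1035] turn [-3.000e-02 -2.000e-02 -6.307e+01]
t 0.3 at [ 242.7 -602.8  226.4] F [ 0.1 -0.1  0.2] w 91.8 [ 1.45  0.5  -0.43  1.55  0.22  1.14 -0.21]
shift [0.0002 0.0003 0.0014] turn [-2.000e-02 -3.000e-02 -9.507e+01]
```

The manual's scale: shifts go in shares of 500 mm and turns go in shares of 180 degrees. Converting my numbers, 0.322 m / 0.5 = 0.644, -0.1035 m / 0.5 = -0.207, -63 degrees / 180 = -0.35.

send_rows --plan "0.04 -0.03 -0.16 0 0 -0.0389 1;0.1 -0.07 -0.207 0 0 -0.0778 1;0.17 -0.114 -0.207 0 0 -0.1167 1;0.24 -0.16 -0.207 0 0 -0.1556 1;0.308 -0.208 -0.207 0 0 -0.1944 1;0.376 -0.254 -0.207 0 0 -0.2333 1;0.444 -0.3 -0.207 0 0 -0.2722 1;0.512 -0.346 -0.207 0 0 -0.3111 1;0.58 -0.394 -0.207 0 0 -0.35 1;0.644 -0.436 -0.207 0 0 -0.35 1"

```text
time: 1.13
eef_pos: [447.9, -297.4, 330.5]
orientation: [0.736, 0.678, -0.0, 0.0]
ft_force: [-0.1, -0.3, -0.9]
grip_width: 91.9
grip_force: 0.0
```

```bash
python3 go.py 500 120 330 117;python3 - <<'E'
from h import *
c=cam("wrist");cv2.imwrite("pics/w1.png",c["frame"])
print(proj(c,[[474,-314,98]]))
E
```

```text
t 1.13 at [ 447.9 -297.4  330.5] F [-0.1 -0.3 -0.9] w 91.9 [ 1.22  0.26 -0.82  1.69  0.2   1.27  0.28]
shift [4.203e-01 1.770e-02 2.000e-04] turn [ -0.     0.05 -31.7 ]
[[336.82735882 175.001097  ]]
```

Scaled: 0.41 m / 0.5 = 0.82, 0.369 m / 0.5 = 0.738, -31.7 degrees / 180 = -0.1761.

send_rows --plan "0.082 0.004 0 0 0 -0.0222 1;0.164 0.006 0 0 0 -0.0444 1;0.246 0.01 0 0 0 -0.0667 1;0.328 0.014 0 0 0 -0.0889 1;0.41 0.016 0 0 0 -0.1111 1;0.492 0.02 0 0 0 -0.1333 1;0.574 0.024 0 0 0 -0.1556 1;0.656 0.028 0 0 0 -0.1761 1;0.738 0.032 0 0 0 -0.1761 1;0.82 0.036 0 0 0 -0.1761 1"

```text
time: 2.02
eef_pos: [501.5, 108.9, 330.5]
orientation: [0.526, 0.851, -0.0, 0.001]
ft_force: [0.2, -0.0, -0.2]
grip_width: 92.1
grip_force: 0.0
```

Scaled: 0.065 m / 0.5 = 0.13, 0.045 m / 0.5 = 0.09.

send_rows --plan "0.08 0.06 0 0 0 0 1;0.13 0.09 0 0 0 0 1;0.13 0.09 0 0 0 0 1;0.13 0.09 0 0 0 0 1"

```text
time: 2.35
eef_pos: [511.5, 189.6, 330.3]
orientation: [0.522, 0.853, 0.001, -0.001]
ft_force: [0.3, -0.4, -0.4]
grip_width: 91.8
grip_force: 0.0
```

Run:
```python
from h import *
o=r.observe();print(o["eef_pos"],R.from_quat(o["orientation"]).as_matrix().round(3))
c=cam("wrist");cv2.imwrite("pics/w2.png",c["frame"]);import pickle;pickle.dump(c,open("w2.pkl","wb"))
```

```text
[511.4847543  189.57395901 330.2865373 ] [[-0.454  0.891 -0.   ]
 [ 0.891  0.454  0.002]
 [ 0.002  0.    -1.   ]]
```

View pics/w2.png

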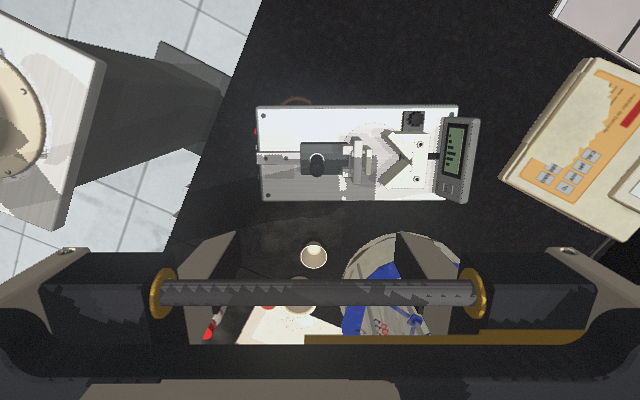

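View pics/w1.png

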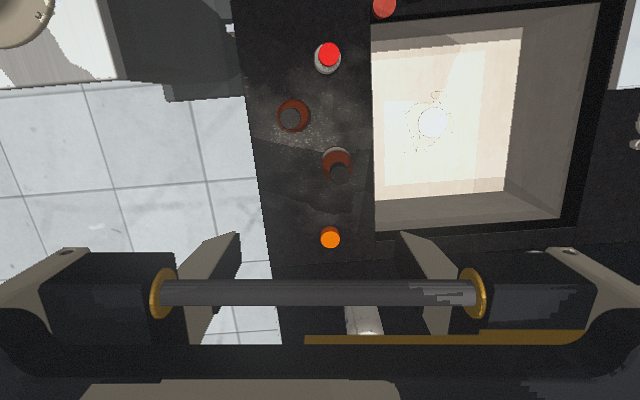

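w2 shows the tester nearly aligned with the picture: front corners at (257,107) and (263,201), handle at (316,160). w1 shows the target's cap at (339,173), against a predicted (337,175), so the bottle's position agrees.

Run:
```python
from h import *
import pickle
c=pickle.load(open("w2.pkl","rb"));T=cam("top")
f=c["frame"];g=f.max(2)
m=(g>150).astype(np.uint8); m[:, :240]=0;m[:,470:]=0;m[:100]=0;m[206:]=0
# long edges of the housing top: fit lines, front end
up=[];lo=[];fr=[]
for x in range(275,395,4):
    y=np.where(m[:,x])[0]; up.append(plane(c,(x,y.min()-.5),43)[:2]); lo.append(plane(c,(x,y.max()+.5),43)[:2])
for y in list(range(116,150,3))+list(range(170,195,3)):
    x=np.where(m[y])[0]; fr.append(plane(c,(x.min()-.5,y),43)[:2])
L=[cv2.fitLine(np.array(p,np.float32),cv2.DIST_HUBER,0,.01,.01).ravel() for p in(up,lo,fr)]
for l in L: print("ang",np.degrees(np.arctan2(l[1],l[0]))%180,l[2:])
d=L[0][:2]+L[1][:2];d/=np.linalg.norm(d); d*=np.sign(d[0]); n=np.array([-d[1],d[0]])
a=[float(l[2:]@n) for l in L[:2]];print("width",a[0]-a[1]); cen=n*(sum(a)/2); s0=float(L[2][2:]@d)
O=cen+d*(s0+130);print("origin",O,"dir",np.degrees(np.arctan2(d[1],d[0])))
sub=g[140:182,300:335]
h=cv2.threshold(sub,60,255,cv2.THRESH_BINARY_INV)[1];print("\n".join("".join("#" if v else "." for v in row) for row in h))
pickle.dump((O,d),open("tester.pkl","wb"))
for p in[(316,157),(316,160)]:
    q=plane(c,p,136)[:2]-O;print(p,plane(c,p,136),q@d,q@n)
q=plane(T,(237.5,204),136)[:2]-O;print("top",q@d,q@n)
print(tri(c,(316,158),T,(237.5,204)), "bottle")
```

```text
ang 27.679104 [502.1811 266.8681]
ang 10.384683 [550.03424 162.53262]
ang 173.29182 [472.4013  172.14769]
width 114.23684692382812
origin [587.8884  236.01166] dir 19.031889
...................................
...................................
...................................
.#.................................
...................................
...................................
...................................
...................................
...................................
...................................
...................................
...................................
...................................
...................................
...................................
..............#####................
.............###.#.#...............
............##...#..#..............
............##..#..###.............
...........##..##...#..............
...........#.........#.............
...........#....#.#................
...........#.#.....................
...........#######.#...............
............#.#....#.##............
..........###........#.#..
[... 199 characters left out ...]
.#..#..##..##.............
..........#.##..###.#.#............
...........########..##............
...........####.######.............
.............#######...............
...............####................
...................................
...................................
...................................
...................................
...................................
(316, 157) [503.09137463 205.13347852 136.        ] -90.23100771780439 -1.5384475167071459
(316, 160) [504.75021779 201.86703729 136.        ] -89.72800976777766 -5.1672752836168465
top -88.90255492333127 -18.898426410320155
(array([510.84558735, 196.89651802,  98.11849577]), np.float64(8.00823253231586)) bottle
```

Run:
```python
from h import *
import pickle
c=pickle.load(open("w2.pkl","rb"));T=cam("top")
f=c["frame"];g=f.max(2)
m=(g>100).astype(np.uint8); m[:, :240]=0;m[:,470:]=0;m[:100]=0;m[206:]=0
n,l,s,_=cv2.connectedComponentsWithStats(m);m=l==(1+s[1:,4].argmax())
pu=[(x,np.where(m[:,x])[0].min()-.5) for x in range(275,395,6)];pl=[(x,np.where(m[:,x])[0].max()+.5) for x in range(275,395,6)]
pf=[(np.where(m[y])[0].min()-.5,y) for y in range(114,196,4)]
print(pu[::5],pl[::5],pf)
L=[cv2.fitLine(np.array([plane(c,p,43)[:2] for p in P],np.float32),cv2.DIST_HUBER,0,.01,.01).ravel() for P in(pu,pl,pf)]
for v in L: print("ang",np.degrees(np.arctan2(v[1],v[0]))%180,v[2:])
d=L[0][:2]*np.sign(L[0][0])+L[1][:2]*np.sign(L[1][0]);d/=np.linalg.norm(d); n=np.array([-d[1],d[0]])
a=[float(v[2:]@n) for v in L[:2]];print("width",a[0]-a[1]); O=n*(sum(a)/2)+d*(float(L[2][2:]@d)+130)
print("origin",O,"dir",np.degrees(np.arctan2(d[1],d[0])))
pickle.dump((O,d),open("tester.pkl","wb"))
for cc,p in((c,(316.5,169.5)),(T,(237.5,204))):
    q=plane(cc,p,136);print(p,q,(q[:2]-O)@d,(q[:2]-O)@n)
print(tri(c,(316.5,169.5),T,(237.5,204)))
cv2.imwrite("pics/w2c.png",cv2.resize(f[95:210,245:485],None,fx=3.3,fy=3.3,interpolation=cv2.INTER_CUBIC))
```

```text
[(275, np.float64(105.5)), (305, np.float64(105.5)), (335, np.float64(104.5)), (365, np.float64(104.5))] [(275, np.float64(200.5)), (305, np.float64(200.5)), (335, np.float64(199.5)), (365, np.float64(199.5))] [(np.float64(255.5), 114), (np.float64(255.5), 118), (np.float64(256.5), 122), (np.float64(256.5), 126), (np.float64(256.5), 130), (np.float64(257.5), 134), (np.float64(257.5), 138), (np.float64(257.5), 142), (np.float64(257.5), 146), (np.float64(258.5), 150), (np.float64(255.5), 154), (np.float64(256.5), 158), (np.float64(256.5), 162), (np.float64(259.5), 166), (np.float64(260.5), 170), (np.float64(260.5), 174), (np.float64(261.5), 178), (np.float64(261.5), 182), (np.float64(262.5), 186), (np.float64(262.5), 190), (np.float64(262.5), 194)]
ang 27.620522 [501.6447  269.69498]
ang 27.108904 [569.46924 140.69894]
ang 118.705925 [431.5772  153.54994]
width 145.73695373535156
origin [547.9158  211.59348] dir 27.364712
(316.5, 169.5) [510.61827571 191.66130085 136.        ] -42.28573832916801 -0.557834171265602
(237.5, 204) [510.00820266 189.15564493 136.        ] -43.979275472450865 -2.5026819575972015
(array([511.04221807, 190.36536608, 129.7314507 ]), np.float64(0.4612246467317792))
```

View pics/w2c.png

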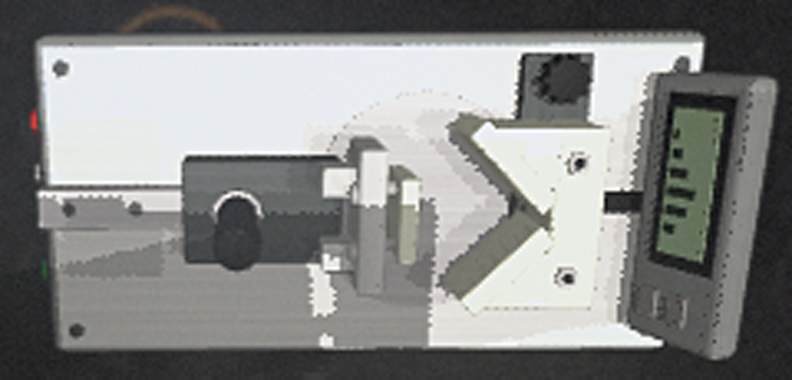

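The close crop shows the post's top at w2 (316.8,169.2). The triangulated height is about 130 (136 given) and the axis is at (511,190.5), so jaw ≈ 24 mm. I'll descend onto the handle, closing along tester x.

Scaled: 0.228 m / 0.5 = 0.456, 0.22 m / 0.5 = 0.44.

send_rows --plan "0.002 0 0.08 0 0 0 0.1;0.002 0 0.16 0 0 0 0.1;0.002 0 0.24 0 0 0 0.1;0.002 0 0.3 0 0 0 0.1;0.002 0 0.35 0 0 0 0.1;0.002 0 0.4 0 0 0 0.1;0.002 0 0.44 0 0 0 0.1;0.002 0 0.456 0 0 0 0.1;0.002 0 0.456 0 0 0 0.1"

```text
time: 3.25
eef_pos: [511.4, 184.0, 100.5]
orientation: [0.527, 0.85, -0.002, -0.001]
ft_force: [-0.2, -0.1, 0.1]
grip_width: 50.7
grip_force: 0.0
```

send_rows --plan "0 0 0 0 0 0 -0.4;0 0 0 0 0 0 -0.6;0 0 0 0 0 0 -0.8;0 0 0 0 0 0 -0.8;0 0 0 0 0 0 -0.8;0 0 0 0 0 0 -0.8" --squeeze 15

```text
time: 3.75
eef_pos: [512.2, 186.7, 102.8]
orientation: [0.525, 0.851, -0.0, 0.0]
ft_force: [-2.3, -0.6, 3.8]
grip_width: 17.7
grip_force: 15.0
```

send_rows --plan "0 -0.01 0 0 0 0 -0.8;0 -0.024 0 0 0 0 -0.8;0 -0.04 0 0 0 0 -0.8;0 -0.056 0 0 0 0 -0.8;0 -0.072 0 0 0 0 -0.8;0 -0.084 0 0 0 0 -0.8;0 -0.094 0 0 0 0 -0.8;0 -0.1 0 0 0 0 -0.8;0 -0.1 0 0 0 0 -0.8" --squeeze 25

```text
time: 4.5
eef_pos: [468.5, 164.1, 102.9]
orientation: [0.525, 0.851, 0.001, 0.001]
ft_force: [2.9, -0.0, 1.8]
grip_width: 17.1
grip_force: 25.0
```

send_rows --plan "0 -0.004 0 0 0 0 -0.8;0 -0.008 0 0 0 0 -0.8;0 -0.01 0 0 0 0 -0.8;0 -0.01 0 0 0 0 -0.8"

```text
time: 4.83
eef_pos: [464.6, 162.1, 102.8]
orientation: [0.525, 0.851, 0.001, 0.001]
ft_force: [5.8, -0.8, 0.9]
grip_width: 17.3
grip_force: 25.0
```

```bash
cat > st.py <<'E'
from h import *
import pickle
O,d=pickle.load(open("tester.pkl","rb"));O=O-2*d;n=np.array([-d[1],d[0]])
o=r.observe();p=o["eef_pos"][:2]-O;F=o["ft_force"]
print("t",o["time"],"along",(p@d).round(2),"lat",(p@n).round(2),"z",o["eef_pos"][2].round(1),"F along",(F[:2]@d).round(2),"lat",(F[:2]@n).round(2),"Fz",F[2].round(1),"w",o["grip_width"])
E
python3 st.py
```

```text
t 4.8333 along -94.75 lat -5.67 z 102.8 F along 4.81 lat -3.43 Fz 0.9 w 17.25785941355874
```

Scaled: -0.002 m / 0.5 = -0.004, -0.001 m / 0.5 = -0.002.

send_rows --plan "0 -0.002 0 0 0 0 -0.8;0 -0.002 0 0 0 0 -0.8;0 -0.004 0 0 0 0 -0.8;0 -0.004 0 0 0 0 -0.8"

```text
time: 5.17
eef_pos: [462.9, 161.3, 102.8]
orientation: [0.525, 0.851, 0.001, 0.001]
ft_force: [4.8, -0.7, 0.8]
grip_width: 16.7
grip_force: 25.0
```

send_rows --plan "0 -0.002 0 0 0 0 -0.8;0 -0.002 0 0 0 0 -0.8;0 -0.004 0 0 0 0 -0.8;0 -0.004 0 0 0 0 -0.8"

```text
time: 5.5
eef_pos: [461.2, 160.3, 102.9]
orientation: [0.525, 0.851, 0.001, 0.001]
ft_force: [5.1, -0.0, 0.6]
grip_width: 17.5
grip_force: 25.0
```

```bash
python3 st.py
```

```text
t 5.5 along -98.56 lat -5.66 z 102.9 F along 4.5 lat -2.37 Fz 0.6 w 17.493123886488195
```

send_rows --plan "0 -0.002 0 0 0 0 -0.8;0 -0.004 0 0 0 0 -0.8;0 -0.006 0 0 0 0 -0.8;0 -0.006 0 0 0 0 -0.8;0 -0.006 0 0 0 0 -0.8"

```text
time: 5.92
eef_pos: [460.5, 160.0, 102.9]
orientation: [0.526, 0.851, 0.003, 0.002]
ft_force: [12.3, 2.0, -7.7]
grip_width: 17.3
grip_force: 25.0
```

```bash
python3 st.py
```

```text
t 5.9167 along -99.38 lat -5.62 z 102.9 F along 11.87 lat -3.89 Fz -7.7 w 17.331452182450263
```

Scaled: -0.19 m / 0.5 = -0.38, -0.15 m / 0.5 = -0.3.

send_rows --plan "0 0.003 0 0 0 0 -0.8;0 0.003 0 0 0 0 -0.8;0 0.003 0 0 0 0 0.1;0 0.003 0 0 0 0 0.1;0 0.003 0 0 0 0 0.1;0 0.003 -0.06 0 0 0 0.1;0 0.003 -0.14 0 0 0 0.1;0 0.003 -0.22 0 0 0 0.1;0 0.003 -0.3 0 0 0 0.1;0 0.003 -0.38 0 0 0 0.2"

```text
time: 6.75
eef_pos: [456.5, 159.9, 293.5]
orientation: [0.525, 0.851, -0.001, -0.001]
ft_force: [1.7, -0.0, 0.9]
grip_width: 53.2
grip_force: 0.0
```

```bash
python3 st.py; python3 go.py 474 -320 290 117;python3 - <<'E'
from h import *
c=cam("wrist");cv2.imwrite("pics/w3.png",c["frame"]);import pickle;pickle.dump(c,open("w3.pkl","wb"))
E
```

```text
t 6.75 along -102.92 lat -3.85 z 293.5 F along 1.45 lat -0.8 Fz 0.9 w 53.19664731824669
t 6.75 at [456.5 159.9 293.5] F [ 1.7 -0.   0.9] w 53.2 [ 0.62  0.26 -1.16  1.86  0.26  1.19 -0.16]
shift [-0.4366 -0.2002  0.0036] turn [-0.12 -0.04 -0.28]
```

Scaled: -0.36 m / 0.5 = -0.72, -0.323 m / 0.5 = -0.646.

send_rows --plan "-0.06 -0.028 0 0 0 0 0.3;-0.132 -0.06 0 0 0 0 0.3;-0.206 -0.094 0 0 0 0 0.3;-0.28 -0.128 0 0 0 0 0.3;-0.352 -0.162 0 0 0 0 0.3;-0.426 -0.196 0 0 0 0 0.3;-0.498 -0.228 0 0 0 0 0.3;-0.572 -0.262 0 0 0 0 0.3;-0.646 -0.296 0 0 0 0 0.3;-0.72 -0.33 0 0 0 0 0.3"

```text
time: 7.63
eef_pos: [471.0, -237.6, 291.8]
orientation: [0.525, 0.851, -0.0, -0.001]
ft_force: [-0.4, 0.7, 0.1]
grip_width: 59.7
grip_force: 0.0
```

Scaled: -0.077 m / 0.5 = -0.154, -0.065 m / 0.5 = -0.13.

send_rows --plan "-0.072 -0.034 0.008 0 0 0 0.3;-0.13 -0.06 0.008 0 0 0 0.3;-0.154 -0.07 0.008 0 0 0 0.3;-0.154 -0.07 0.008 0 0 0 0.3;-0.154 -0.07 0.008 0 0 0 0.3;-0.154 -0.07 0.008 0 0 0 0.3"

```text
time: 8.13
eef_pos: [475.5, -318.1, 288.2]
orientation: [0.524, 0.852, 0.001, -0.0]
ft_force: [0.9, -0.2, 0.4]
grip_width: 59.9
grip_force: 0.0
```

```bash
python3 go.py 474 -314 73 117;python3 - <<'E'
from h import *
c=cam("wrist");cv2.imwrite("pics/w4.png",c["frame"]);import pickle;pickle.dump(c,open("w4.pkl","wb"))
print(proj(c,[[474,-314,98],[474,-314,0]]))
E
```

```text
t 8.13 at [ 475.5 -318.1  288.2] F [ 0.9 -0.2  0.4] w 59.9 [ 1.26  0.42 -0.94  1.67  0.35  1.24  0.71]
shift [0.0041 0.0004 0.2152] turn [ 0.02 -0.07 -0.2 ]
[[316.75165006 168.56616019]
 [316.81665157 153.99386009]]
```

View pics/w4.png

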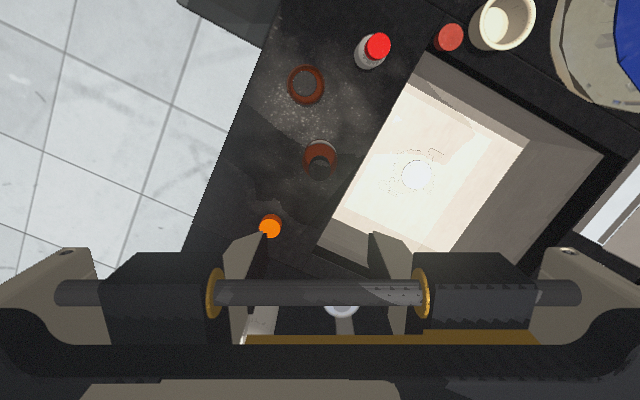

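The target's cap is near w4 (320,167), the other brown bottle at (306,85), and the orange cap at (270,226). I'll refine the cap centre by mask.

Run:
```python
from h import *
import pickle
c=pickle.load(open("w4.pkl","rb"));f=c["frame"];T=cam("top")
h=cv2.cvtColor(f,cv2.COLOR_BGR2HSV)
for y in range(136,186,2): print(y,"".join("B" if h[y,x,1]>110 and h[y,x,2]>35 else "w" if f[y,x].max()>120 else "#" if f[y,x].max()<42 else "." for x in range(292,350)))
for p in((320,167),(320,169)):
    print(plane(c,p,98),tri(c,p,T,(396.6,218.8)))
```

```text
136 ..........................................................
138 ..........................................................
140 .........................wwwwww...........................
142 ....................wwww.......wwwwww.....................
144 .......................BBBBBBBBBBB...ww...................
146 .................BBBBBBBBBBBBBBBBBBBB...w.................
148 ..............BBBBBBBBBBBBBBBBBBBBBBBBBB..................
150 .............BBBBBBBBBBBBBBBBBBBBBBBBBBBBB................
152 .............BBBBBBBBBBBBBBBBBBBBBBBBBBBBBB...............
154 ............BBBBBBBBBBBBBBBBBBBBBBBBBBBBBBB...............
156 ...........BBBBBBBBBBBBB........BBBBBBBBBBB...............
158 ...........BBBBBBBBBB.#.....#.#....BBBBBBBB...............
160 ..........BB.BBBBBB####..............BBBBB................
162 ..........BBBBBBBB##.................BBBB.................
164 ...........BBBBBB......................B..B...............
166 ............BBBBB......................B...B..............
168 ............BBBB.......................B..................
170 .............BBB..........................................
172 ...............BB.........................................
174 ................B.........................................
176 ..........................................................
178 ..........................................................
180 ..........................................................
182 ..........................................................
184 ..........................................................
[ 476.62515737 -310.51700342   98.        ] (array([ 462.55868553, -287.87739486,  222.03663447]), np.float64(3.607504189406696))
[ 477.7408257  -312.71318471   98.        ] (array([ 461.59687675, -286.09670107,  234.55889637]), np.float64(2.565800491102567))
```

Scaled: 0.212 m / 0.5 = 0.424, 0.208 m / 0.5 = 0.416.

send_rows --plan "0.0086 0.0056 0.07 0 0 0 0.2;0.0086 0.0056 0.15 0 0 0 0.2;0.0086 0.0056 0.23 0 0 0 0.2;0.0086 0.0056 0.3 0 0 0 0.2;0.0086 0.0056 0.35 0 0 0 0.2;0.0086 0.0056 0.39 0 0 0 0.2;0.0086 0.0056 0.416 0 0 0 0.1;0.0086 0.0056 0.424 0 0 0 0;0.0086 0.0056 0.424 0 0 0 -0.1;0.0086 0.0056 0.424 0 0 0 -0.2" --squeeze 8

```text
time: 9.07
eef_pos: [476.8, -315.4, 77.4]
orientation: [0.525, 0.851, 0.0, 0.001]
ft_force: [0.1, 0.2, 1.0]
grip_width: 39.1
grip_force: 0.0
```

```bash
python3 go.py 476 -313 76 117
python3 - <<'E'
from h import *
c=cam("wrist");f=c["frame"];s=cam("side")["frame"]
a=cv2.resize(f[100:320,180:460],None,fx=2,fy=2);b=cv2.resize(s[130:240,310:450],None,fx=4,fy=4)[:440]
cv2.imwrite("pics/w5.png",np.hstack([a,b])[:, :1120]);cv2.imwrite("pics/w5b.png",cv2.resize(np.hstack([a,b]),None,fx=.7,fy=.7))
E
```

```text
t 9.07 at [ 476.8 -315.4   77.4] F [0.1 0.2 1. ] w 39.1 [ 1.12  0.66 -0.78  1.86  0.59  0.87  0.52]
shift [0.0025 0.0004 0.0014] turn [ 0.06  0.08 -0.32]
```

View pics/w5b.png

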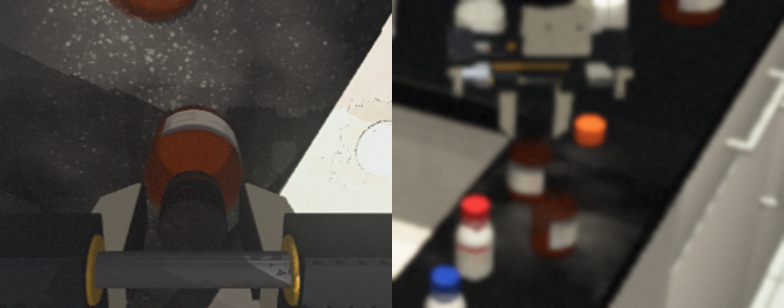

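The cap stands between the fingers and is well centred. I'll close on it.

Scaled: 0.002 m / 0.5 = 0.004, 0.001 m / 0.5 = 0.002.

send_rows --plan "0.004 0 0.002 0 0 0 -0.25;0.004 0 0.002 0 0 0 -0.3;0.004 0 0.002 0 0 0 -0.35;0.004 0 0.002 0 0 0 -0.4;0.004 0 0.002 0 0 0 -0.45;0.004 0 0.002 0 0 0 -0.5;0.004 0 0.002 0 0 0 -0.6;0.004 0 0.002 0 0 0 -0.6;0.004 0 0.002 0 0 0 -0.6" --squeeze 6

```text
time: 9.92
eef_pos: [475.2, -313.8, 75.5]
orientation: [0.525, 0.851, 0.0, 0.0]
ft_force: [-0.2, 0.8, 2.9]
grip_width: 27.3
grip_force: 6.0
```

Scaled: -0.03 m / 0.5 = -0.06, -0.015 m / 0.5 = -0.03.

send_rows --plan "0 0 0 0 0 0 -0.6;0 0 0 0 0 0 -0.6;0 0 -0.004 0 0 0 -0.6;0 0 -0.012 0 0 0 -0.6;0 0 -0.03 0 0 0 -0.6;0 0 -0.06 0 0 0 -0.6;0 0 -0.06 0 0 0 -0.6" --squeeze 20

```text
time: 10.5
eef_pos: [476.5, -314.4, 108.3]
orientation: [0.525, 0.851, -0.0, 0.002]
ft_force: [1.2, -0.5, -0.6]
grip_width: 27.0
grip_force: 20.0
```

```bash
python3 go.py 470 -200 250 117; python3 go.py 567 220 250 117
```

```text
t 10.5 at [ 476.5 -314.4  108.3] F [ 1.2 -0.5 -0.6] w 27.0 [ 1.15  0.61 -0.81  1.84  0.55  0.92  0.55]
shift [ 0.1047  0.0457 -0.142 ] turn [ 0.11  0.2  -0.36]
t 10.5 at [ 476.5 -314.4  108.3] F [ 1.2 -0.5 -0.6] w 27.0 [ 1.15  0.61 -0.81  1.84  0.55  0.92  0.55]
shift [ 0.4366  0.3208 -0.1425] turn [ 0.11  0.2  -0.36]
```

Scaled: 0.194 m / 0.5 = 0.388, 0.11 m / 0.5 = 0.22.

send_rows --plan "0 0 -0.04 0 0 0 -0.6;0.01 0.006 -0.1 0 0 0 -0.6;0.03 0.02 -0.16 0 0 0 -0.6;0.066 0.048 -0.21 0 0 0 -0.6;0.112 0.082 -0.25 0 0 0 -0.6;0.164 0.12 -0.28 0 0 0 -0.6;0.22 0.162 -0.284 0 0 0 -0.6;0.276 0.204 -0.284 0 0 0 -0.6;0.332 0.244 -0.284 0 0 0 -0.6;0.388 0.286 -0.284 0 0 0 -0.6"

```text
time: 11.33
eef_pos: [515.6, -74.9, 248.0]
orientation: [0.525, 0.851, -0.0, 0.001]
ft_force: [0.9, -0.2, -1.6]
grip_width: 27.2
grip_force: 20.0
```

Scaled: 0.239 m / 0.5 = 0.478, 0.231 m / 0.5 = 0.462.

send_rows --plan "0.056 0.04 0 0 0 0 -0.6;0.112 0.082 0 0 0 0 -0.6;0.168 0.124 0 0 0 0 -0.6;0.224 0.164 0 0 0 0 -0.6;0.28 0.206 0 0 0 0 -0.6;0.336 0.246 0 0 0 0 -0.6;0.392 0.288 0 0 0 0 -0.6;0.432 0.318 0 0 0 0 -0.6;0.462 0.34 0 0 0 0 -0.6;0.478 0.352 0 0 0 0 -0.6"

```text
time: 12.17
eef_pos: [565.3, 220.0, 247.9]
orientation: [0.524, 0.852, 0.001, -0.0]
ft_force: [-0.3, 0.2, -1.5]
grip_width: 26.6
grip_force: 20.0
```

```bash
python3 go.py 567 220 200 117.3;python3 st.py
python3 - <<'E'
from h import *
c=cam("side");cv2.imwrite("pics/s6.png",cv2.resize(c["frame"][150:350,130:330],None,fx=3,fy=3,interpolation=cv2.INTER_CUBIC))
E
```

```text
t 12.17 at [565.3 220.  247.9] F [-0.3  0.2 -1.5] w 26.6 [ 0.27  0.54 -0.96  1.63  0.47  1.22 -0.32]
shift [-0.0008  0.0014  0.0479] turn [ 0.09 -0.08 -0.45]
t 12.1667 along 21.3 lat -0.53 z 247.9 F along -0.2 lat 0.31 Fz -1.5 w 26.603906282223242
```

View pics/s6.png

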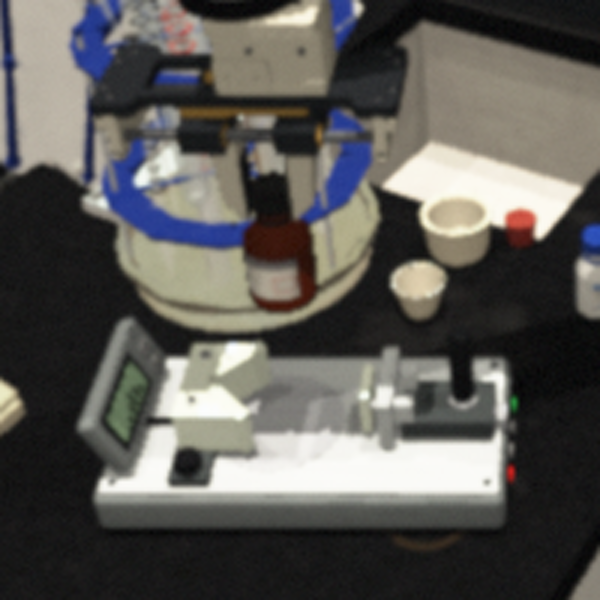

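The side view shows the jaw open and the bottle hanging from the cap, possibly with a lean (cap (272,190), foot (287,303) in the crop). I'll check that against the projected vertical.

Run:
```python
from h import *
c=cam("side");q=proj(c,[[565.3,220,247.9+22-z] for z in(0,49,98)]);print((q-[130,150])*3)
f=c["frame"];h=cv2.cvtColor(f,cv2.COLOR_BGR2HSV)
m=((h[...,2]<110)&(h[...,1]>100)&((h[...,0]<12)|(h[...,0]>172))).astype(np.uint8);m[:205]=0;m[260:]=0;m[:,:205]=0;m[:,245:]=0
for y in range(206,256,3):
    x=np.where(m[y])[0]; print(y,(y-150)*3,x.min() if len(x) else None,x.max() if len(x) else None)
# where vertical edges of a 49mm cylinder should be
for z in(0,20,40,60):
    P=proj(c,[[565.3,220,247.9-75.5+z]]);print(z,P)
```

```text
[[264.51306911 182.65352237]
 [273.57171598 240.04689729]
 [282.08897614 294.05381993]]
206 168 None None
209 177 None None
212 186 None None
215 195 None None
218 204 None None
221 213 224 225
224 222 215 229
227 231 212 232
230 240 212 233
233 249 212 232
236 258 216 233
239 267 229 233
242 276 229 233
245 285 230 234
248 294 230 233
251 303 215 230
254 312 None None
0 [[224.00154492 247.83960459]]
20 [[222.86277036 240.6171326 ]]
40 [[221.69553282 233.21649652]]
60 [[220.4987378  225.63093273]]
```

The lean matches the projected vertical, so the bottle is upright. Descending.

Scaled: 0.124 m / 0.5 = 0.248, 0.121 m / 0.5 = 0.242.

send_rows --plan "0 0.0026 0.03 0 0 0 -0.6;0 0.0026 0.07 0 0 0 -0.6;0 0.0026 0.11 0 0 0 -0.6;0 0.0026 0.15 0 0 0 -0.6;0 0.0026 0.184 0 0 0 -0.6;0 0.0026 0.212 0 0 0 -0.6;0 0.0026 0.23 0 0 0 -0.6;0 0.0026 0.242 0 0 0 -0.6;0 0.0026 0.248 0 0 0 -0.6;0 0.0026 0.248 0 0 0 -0.6"

```text
time: 13.1
eef_pos: [567.1, 216.6, 123.0]
orientation: [0.525, 0.851, -0.0, -0.0]
ft_force: [0.1, 0.5, -1.8]
grip_width: 26.9
grip_force: 20.0
```

Scaled: 0.003 m / 0.5 = 0.006, 0.002 m / 0.5 = 0.004.

send_rows --plan "0 0 0.002 0 0 0 -0.6;0 0 0.004 0 0 0 -0.6;0 0 0.006 0 0 0 -0.6;0 0 0.006 0 0 0 -0.6;0 0 0.006 0 0 0 -0.6"

```text
time: 13.52
eef_pos: [567.1, 217.0, 120.5]
orientation: [0.525, 0.851, 0.0, 0.0]
ft_force: [0.2, -0.4, -1.5]
grip_width: 26.7
grip_force: 20.0
```

```bash
python3 st.py
```

```text
t 13.5167 along 21.56 lat -4.04 z 120.5 F along -0.05 lat -0.45 Fz -1.5 w 26.72731245267734
```

Scaled: 0.003 m / 0.5 = 0.006, 0.002 m / 0.5 = 0.004.

send_rows --plan "0.003 0.001 0 0 0 0 -0.6;0.006 0.002 0 0 0 0 -0.6;0.006 0.002 0.001 0 0 0 -0.6;0.006 0.002 0.002 0 0 0 -0.6;0.006 0.002 0.003 0 0 0 -0.6;0.006 0.002 0.004 0 0 0 -0.6;0.006 0.002 0.004 0 0 0 -0.6"

```text
time: 14.1
eef_pos: [566.7, 220.1, 118.4]
orientation: [0.525, 0.851, 0.0, 0.0]
ft_force: [-0.1, -0.6, 0.9]
grip_width: 27.1
grip_force: 20.0
```

```bash
python3 st.py
```

```text
t 14.1 along 22.56 lat -1.05 z 118.4 F along -0.38 lat -0.52 Fz 0.9 w 27.124182678745928
```

Scaled: -0.08 m / 0.5 = -0.16, -0.04 m / 0.5 = -0.08.

send_rows --plan "0 0 0 0 0 0 -0.6;0 0 0 0 0 0 -0.38;0 0 0 0 0 0 -0.3;0 0 0 0 0 0 -0.2;0 0 0 0 0 0 0;0 0 0 0 0 0 0.1;0 0 0 0 0 0 0.1;0 0 -0.03 0 0 0 0.1;0 0 -0.08 0 0 0 0.1;0 0 -0.16 0 0 0 0.1" --squeeze 5

```text
time: 14.93
eef_pos: [564.5, 218.8, 196.7]
orientation: [0.525, 0.851, -0.002, -0.002]
ft_force: [-0.2, -0.4, 0.1]
grip_width: 50.2
grip_force: 0.0
```

```bash
python3 go.py 458.5 164 230 117.3; python3 st.py
python3 - <<'E'
from h import *
c=cam("side");f=c["frame"]
cv2.imwrite("pics/s7.png",cv2.resize(f[150:350,130:330],None,fx=3,fy=3,interpolation=cv2.INTER_CUBIC))
print((proj(c,[[566.7,220.1,z] for z in(43,103,141)])-[130,150])*3)
E
```

```text
t 14.93 at [564.5 218.8 196.7] F [-0.2 -0.4  0.1] w 50.2 [ 0.25  0.59 -0.93  1.68  0.51  1.14 -0.36]
shift [-0.0014 -0.1195 -0.0325] turn [-0.35 -0.06 -0.64]
t 14.9333 along 20.02 lat -1.24 z 196.7 F along -0.38 lat -0.23 Fz 0.1 w 50.21888157161967
[[300.66958122 421.49493754]
 [291.61454855 364.3011433 ]
 [285.54432866 325.98674759]]
```

View pics/s7.png

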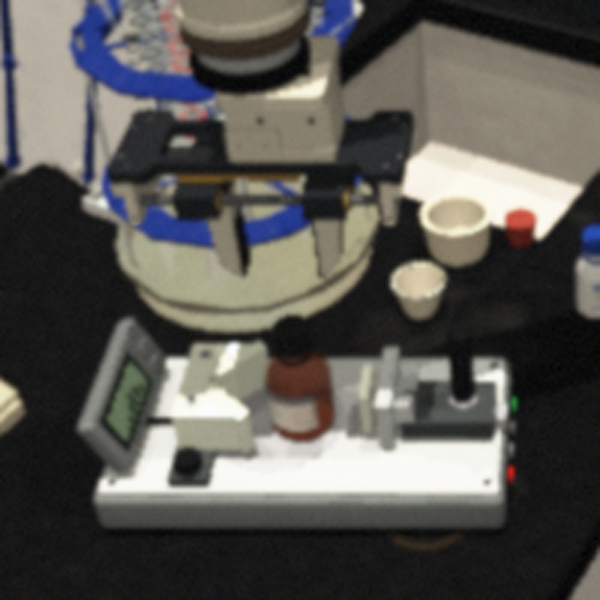

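The bottle stands upright on the deck between pad and V (foot at about (302,428) in the crop). Back to the handle.

Scaled: -0.1195 m / 0.5 = -0.239, -0.0014 m / 0.5 = -0.0028, -0.5 degrees / 180 = -0.0028.

send_rows --plan "-0.0028 -0.04 -0.04 0 0 0 0.1;-0.0028 -0.11 -0.06 0 0 0 0.1;-0.0028 -0.18 -0.06 0 0 0 0.1;-0.0028 -0.226 -0.06 0 0 0 0.1;-0.0028 -0.239 -0.06 0 0 -0.0028 0.1;-0.0028 -0.239 -0.06 0 0 -0.0028 0.1;-0.0028 -0.239 -0.06 0 0 -0.0028 0.1"

```text
time: 15.57
eef_pos: [461.6, 165.3, 229.3]
orientation: [0.522, 0.853, 0.001, 0.001]
ft_force: [-1.0, 2.2, 0.7]
grip_width: 50.4
grip_force: 0.0
```

```bash
python3 go.py 458.5 164 102 117.3; python3 st.py
```

```text
t 15.57 at [461.6 165.3 229.3] F [-1.   2.2  0.7] w 50.4 [ 0.5   0.34 -1.07  1.93  0.35  1.07 -0.24]
shift [ 0.0005 -0.0037  0.1273] turn [ 0.14  0.07 -0.21]
t 15.5667 along -95.93 lat -1.49 z 229.3 F along 0.17 lat 2.42 Fz 0.7 w 50.447182215713575
```

Scaled: 0.126 m / 0.5 = 0.252, 0.07 m / 0.5 = 0.14.

send_rows --plan "0.004 -0.004 0.04 0 0 0 0.1;0.004 -0.007 0.09 0 0 0 0.1;0.004 -0.007 0.14 0 0 0 0.1;0.004 -0.007 0.184 0 0 0 0.1;0.004 -0.007 0.22 0 0 0 0.1;0.004 -0.007 0.24 0 0 0 0.1;0.004 -0.007 0.252 0 0 0 0.1;0.004 -0.007 0.252 0 0 0 0.1;0.004 -0.007 0.252 0 0 0 0.1"

```text
time: 16.32
eef_pos: [457.1, 166.2, 102.7]
orientation: [0.521, 0.853, 0.001, 0.0]
ft_force: [-0.3, 0.1, -0.2]
grip_width: 50.6
grip_force: 0.0
```

```bash
python3 st.py
```

```text
t 16.3167 along -99.53 lat 1.43 z 102.7 F along -0.19 lat 0.24 Fz -0.2 w 50.5875764278139
```

send_rows --plan "0 0 0 0 0 0 -0.3;0 0 0 0 0 0 -0.5;0 0 0 0 0 0 -0.7;0 0 0 0 0 0 -0.8;0 0 0 0 0 0 -0.8;0 0 0 0 0 0 -0.8" --squeeze 20

```text
time: 16.82
eef_pos: [457.6, 165.8, 102.7]
orientation: [0.522, 0.853, 0.001, 0.001]
ft_force: [3.6, 1.5, -0.2]
grip_width: 17.9
grip_force: 20.0
```

```bash
python3 st.py
```

```text
t 16.8167 along -99.29 lat 0.81 z 102.7 F along 3.93 lat -0.3 Fz -0.2 w 17.86601092317553
```

Scaled: 0.0185 m / 0.5 = 0.037, 0.0175 m / 0.5 = 0.035.

send_rows --plan "0 0.004 0 0 0 0 -0.8;0 0.008 0 0 0 0 -0.8;0 0.012 0 0 0 0 -0.8;0 0.016 0 0 0 0 -0.8;0 0.02 0 0 0 0 -0.8;0 0.024 0 0 0 0 -0.8;0 0.028 0 0 0 0 -0.8;0 0.032 0 0 0 0 -0.8;0 0.035 0 0 0 0 -0.8;0 0.037 0 0 0 0 -0.8" --squeeze 25

```text
time: 17.65
eef_pos: [472.0, 173.2, 102.6]
orientation: [0.522, 0.853, -0.001, -0.0]
ft_force: [-4.5, -2.6, 9.5]
grip_width: 17.2
grip_force: 25.0
```

Scaled: 0.0125 m / 0.5 = 0.025, 0.001 m / 0.5 = 0.002.

send_rows --plan "0 0.002 0 0 0 0 -0.8;0 0.004 0 0 0 0 -0.8;0 0.006 0 0 0 0 -0.8;0 0.008 0 0 0 0 -0.8;0 0.01 0 0 0 0 -0.8;0 0.013 0 0 0 0 -0.8;0 0.016 0 0 0 0 -0.8;0 0.019 0 0 0 0 -0.8;0 0.022 0 0 0 0 -0.8;0 0.025 0 0 0 0 -0.8"

```text
time: 18.48
eef_pos: [482.9, 178.8, 102.6]
orientation: [0.522, 0.853, -0.002, -0.0]
ft_force: [-5.4, -2.9, 9.7]
grip_width: 17.9
grip_force: 25.0
```

```bash
python3 st.py
```

```text
t 18.4833 along -70.86 lat 0.77 z 102.6 F along -6.14 lat -0.13 Fz 9.7 w 17.86368512170557
```

Scaled: 0.008 m / 0.5 = 0.016, 0.002 m / 0.5 = 0.004.

send_rows --plan "0 0.002 0 0 0 0 -0.8;0 0.004 0 0 0 0 -0.8;0 0.006 0 0 0 0 -0.8;0 0.008 0 0 0 0 -0.8;0 0.01 0 0 0 0 -0.8;0 0.012 0 0 0 0 -0.8;0 0.014 0 0 0 0 -0.8;0 0.016 0 0 0 0 -0.8;0 0.016 0 0 0 0 -0.8"

```text
time: 19.23
eef_pos: [490.1, 182.6, 102.6]
orientation: [0.522, 0.853, -0.001, -0.0]
ft_force: [-4.1, -3.1, 8.3]
grip_width: 17.4
grip_force: 25.0
```

```bash
python3 st.py
```

```text
t 19.2333 along -62.7 lat 0.8 z 102.6 F along -5.07 lat -0.9 Fz 8.3 w 17.369967192784294
```

Scaled: 0.003 m / 0.5 = 0.006, 0.001 m / 0.5 = 0.002.

send_rows --plan "0 0.001 0 0 0 0 -0.8;0 0.002 0 0 0 0 -0.8;0 0.003 0 0 0 0 -0.8;0 0.004 0 0 0 0 -0.8;0 0.005 0 0 0 0 -0.8;0 0.006 0 0 0 0 -0.8;0 0.006 0 0 0 0 -0.8"

```text
time: 19.82
eef_pos: [492.7, 183.9, 102.6]
orientation: [0.522, 0.853, -0.001, -0.0]
ft_force: [-5.4, -2.8, 8.7]
grip_width: 17.6
grip_force: 25.0
```

Scaled: 0.002 m / 0.5 = 0.004, 0.001 m / 0.5 = 0.002.

send_rows --plan "0 0.001 0 0 0 0 -0.8;0 0.002 0 0 0 0 -0.8;0 0.003 0 0 0 0 -0.8;0 0.004 0 0 0 0 -0.8;0 0.004 0 0 0 0 -0.8"

```text
time: 20.23
eef_pos: [494.4, 184.8, 102.6]
orientation: [0.522, 0.853, -0.001, -0.0]
ft_force: [-4.6, -2.9, 8.8]
grip_width: 17.6
grip_force: 25.0
```

```bash
python3 st.py
```

```text
t 20.2333 along -57.81 lat 0.8 z 102.6 F along -5.4 lat -0.48 Fz 8.8 w 17.571485342373304
```

Scaled: 0.0025 m / 0.5 = 0.005, 0.001 m / 0.5 = 0.002.

send_rows --plan "0 0.001 0 0 0 0 -0.8;0 0.002 0 0 0 0 -0.8;0 0.003 0 0 0 0 -0.8;0 0.004 0 0 0 0 -0.8;0 0.005 0 0 0 0 -0.8;0 0.005 0 0 0 0 -0.8"

```text
time: 20.73
eef_pos: [496.7, 185.9, 102.6]
orientation: [0.522, 0.853, -0.001, -0.0]
ft_force: [-3.6, -2.8, 8.2]
grip_width: 17.7
grip_force: 25.0
```

Scaled: 0.002 m / 0.5 = 0.004, 0.001 m / 0.5 = 0.002.

send_rows --plan "0 0.001 0 0 0 0 -0.8;0 0.002 0 0 0 0 -0.8;0 0.003 0 0 0 0 -0.8;0 0.004 0 0 0 0 -0.8;0 0.004 0 0 0 0 -0.8"

```text
time: 21.15
eef_pos: [498.5, 186.9, 102.6]
orientation: [0.522, 0.853, -0.001, -0.0]
ft_force: [-3.9, -2.6, 9.1]
grip_width: 18.0
grip_force: 25.0
```

```bash
python3 st.py
```

```text
t 21.15 along -53.3 lat 0.77 z 102.6 F along -4.65 lat -0.58 Fz 9.1 w 17.95199954828315
```

Scaled: 0.0015 m / 0.5 = 0.003, 0.001 m / 0.5 = 0.002.

send_rows --plan "0 0.001 0 0 0 0 -0.8;0 0.002 0 0 0 0 -0.8;0 0.003 0 0 0 0 -0.8;0 0.003 0 0 0 0 -0.8"

```text
time: 21.48
eef_pos: [499.7, 187.5, 102.6]
orientation: [0.522, 0.853, -0.001, -0.0]
ft_force: [-5.4, -2.5, 9.4]
grip_width: 17.4
grip_force: 25.0
```

Scaled: 0.0015 m / 0.5 = 0.003, 0.001 m / 0.5 = 0.002.

send_rows --plan "0 0.001 0 0 0 0 -0.8;0 0.002 0 0 0 0 -0.8;0 0.003 0 0 0 0 -0.8;0 0.003 0 0 0 0 -0.8"

```text
time: 21.82
eef_pos: [501.0, 188.2, 102.6]
orientation: [0.522, 0.853, -0.002, -0.0]
ft_force: [-5.0, -2.7, 8.6]
grip_width: 17.5
grip_force: 25.0
```

Scaled: 0.0015 m / 0.5 = 0.003, 0.001 m / 0.5 = 0.002.

send_rows --plan "0 0.001 0 0 0 0 -0.8;0 0.002 0 0 0 0 -0.8;0 0.003 0 0 0 0 -0.8;0 0.003 0 0 0 0 -0.8"

```text
time: 22.15
eef_pos: [502.2, 188.8, 102.6]
orientation: [0.521, 0.853, -0.002, -0.0]
ft_force: [-6.3, -2.9, 11.1]
grip_width: 17.5
grip_force: 25.0
```

Scaled: 0.001 m / 0.5 = 0.002, 0.0005 m / 0.5 = 0.001.

send_rows --plan "0 0.001 0 0 0 0 -0.8;0 0.002 0 0 0 0 -0.8;0 0.002 0 0 0 0 -0.8;0 0.002 0 0 0 0 -0.8"

```text
time: 22.48
eef_pos: [503.2, 189.3, 102.6]
orientation: [0.522, 0.853, -0.002, -0.0]
ft_force: [-5.3, -3.2, 8.3]
grip_width: 17.4
grip_force: 25.0
```

```bash
python3 st.py
```

```text
t 22.4833 along -47.95 lat 0.77 z 102.6 F along -6.2 lat -0.44 Fz 8.3 w 17.442033695078983
```

Scaled: 0.001 m / 0.5 = 0.002, 0.0005 m / 0.5 = 0.001.

send_rows --plan "0 0.001 0 0 0 0 -0.8;0 0.002 0 0 0 0 -0.8;0 0.002 0 0 0 0 -0.8;0 0.002 0 0 0 0 -0.8"

```text
time: 22.82
eef_pos: [503.9, 189.7, 102.6]
orientation: [0.522, 0.853, -0.002, -0.0]
ft_force: [-6.2, -3.2, 9.0]
grip_width: 17.5
grip_force: 25.0
```

```bash
python3 st.py
```

```text
t 22.8167 along -47.17 lat 0.76 z 102.6 F along -6.97 lat 0.02 Fz 9.0 w 17.457403296097095
```

Scaled: 0.001 m / 0.5 = 0.002, 0.0005 m / 0.5 = 0.001.

send_rows --plan "0 0.001 0 0 0 0 -0.8;0 0.002 0 0 0 0 -0.8;0 0.002 0 0 0 0 -0.8;0 0.002 0 0 0 0 -0.8"

```text
time: 23.15
eef_pos: [504.2, 189.9, 102.6]
orientation: [0.521, 0.853, -0.002, -0.001]
ft_force: [-7.4, -3.5, 13.1]
grip_width: 17.4
grip_force: 25.0
```

```bash
python3 st.py
```

```text
t 23.15 along -46.77 lat 0.78 z 102.6 F along -8.21 lat 0.31 Fz 13.1 w 17.424063177500262
```

Scaled: 0.001 m / 0.5 = 0.002, 0.0005 m / 0.5 = 0.001.

send_rows --plan "0 0.001 0 0 0 0 -0.8;0 0.002 0 0 0 0 -0.8;0 0.002 0 0 0 0 -0.8;0 0.002 0 0 0 0 -0.8"

```text
time: 23.48
eef_pos: [504.6, 190.0, 102.6]
orientation: [0.522, 0.853, -0.003, -0.001]
ft_force: [-9.0, -5.3, 13.5]
grip_width: 17.4
grip_force: 25.0
```

```bash
python3 st.py
```

```text
t 23.4833 along -46.38 lat 0.73 z 102.6 F along -10.47 lat -0.58 Fz 13.5 w 17.36309971034147
```

Scaled: 0.0005 m / 0.5 = 0.001, 0.0003 m / 0.5 = 0.0006.

send_rows --plan "0 0.0006 0 0 0 0 -0.8;0 0.001 0 0 0 0 -0.8;0 0.001 0 0 0 0 -0.8;0 0.001 0 0 0 0 -0.8;0 0.001 0 0 0 0 -0.8"

```text
time: 23.9
eef_pos: [504.7, 190.1, 102.6]
orientation: [0.521, 0.853, -0.003, -0.001]
ft_force: [-10.2, -5.3, 15.3]
grip_width: 17.4
grip_force: 25.0
```

```bash
python3 st.py
```

```text
t 23.9 along -46.28 lat 0.78 z 102.6 F along -11.5 lat -0.02 Fz 15.3 w 17.401332787206453
```

Scaled: -0.0017 m / 0.5 = -0.0034, -0.001 m / 0.5 = -0.002.

send_rows --plan "0 -0.001 0 0 0 0 -0.8;0 -0.002 0 0 0 0 -0.8;0 -0.0034 0 0 0 0 -0.8;0 -0.0034 0 0 0 0 -0.8"

```text
time: 24.23
eef_pos: [504.7, 190.1, 102.6]
orientation: [0.521, 0.853, -0.002, -0.0]
ft_force: [-4.8, -2.8, 9.6]
grip_width: 17.9
grip_force: 25.0
```

```bash
python3 st.py
```

```text
t 24.2333 along -46.28 lat 0.74 z 102.6 F along -5.54 lat -0.26 Fz 9.6 w 17.858029713291792
```

Scaled: -0.13 m / 0.5 = -0.26, -0.09 m / 0.5 = -0.18.

send_rows --plan "0 -0.0044 0 0 0 0 -0.8;0 -0.0044 0 0 0 0 -0.4;0 -0.0044 0 0 0 0 0;0 -0.0044 0 0 0 0 0.1;0 -0.0044 0 0 0 0 0.1;0 -0.0044 0 0 0 0 0.1;0 -0.0044 -0.04 0 0 0 0.1;0 -0.0044 -0.1 0 0 0 0.1;0 -0.0044 -0.18 0 0 0 0.1;0 -0.0044 -0.26 0 0 0 0.1"

```text
time: 25.07
eef_pos: [503.0, 189.7, 232.8]
orientation: [0.521, 0.853, -0.001, -0.001]
ft_force: [1.7, -0.7, 0.8]
grip_width: 50.4
grip_force: 0.0
```

Scaled: -0.06 m / 0.5 = -0.12, -0.03 m / 0.5 = -0.06.

send_rows --plan "0 -0.06 -0.04 0 0 0 0.1;0 -0.12 -0.04 0 0 0 0.1;0 -0.12 -0.04 0 0 0 0.1;0 -0.12 -0.04 0 0 0 0.1"

```text
time: 25.4
eef_pos: [450.1, 161.1, 252.4]
orientation: [0.522, 0.853, -0.001, 0.001]
ft_force: [0.2, 0.2, 0.9]
grip_width: 50.3
grip_force: 0.0
```

```bash
python3 st.py
python3 - <<'E'
from h import *
import pickle
O,d=pickle.load(open("tester.pkl","rb"));O=O-4.4*d;n=np.array([-d[1],d[0]])
c=cam("wrist");T=cam("top");S=cam("side")
cv2.imwrite("pics/f_w.png",c["frame"])
# brown bottle's black cap: expected pixels and dark blobs nearby
for nm,k in(("wrist",c),("top",T),("side",S)):
    ex=proj(k,[[*(O+55*d),141]])[0];f=k["frame"]
    w=25; x0,y0=int(ex[0])-w,int(ex[1])-w; g=f[max(y0,0):y0+2*w,max(x0,0):x0+2*w]
    h=cv2.cvtColor(g,cv2.COLOR_BGR2HSV); m=((g.max(2)<75)&(h[...,1]<110)).astype(np.uint8)
    nn,l,s,ce=cv2.connectedComponentsWithStats(m)
    for i in range(1,nn):
        if s[i,4]>20:
            p=ce[i]+[max(x0,0),max(y0,0)];q=plane(k,p,139)[:2]-O;print(nm,ex.round(1),p.round(1),s[i].tolist(),"tester",(q@d).round(1),(q@n).round(1))
E
```

```text
t 25.4 along -108.14 lat 0.1 z 252.4 F along 0.3 lat 0.08 Fz 0.9 w 50.315324016003906
wrist [484.6 190.3] [479.5 187.9] [0, 7, 41, 33, 982] tester 50.9 1.9
top [223.4 177.2] [245.1 156.5] [43, 0, 7, 14, 52] tester 85.3 -88.5
top [223.4 177.2] [215.2 159.2] [8, 3, 16, 9, 40] tester 119.0 -1.3
top [223.4 177.2] [227.7 187.9] [9, 20, 40, 30, 339] tester 18.9 2.8
side [211.3 259. ] [213.7 262.1] [0, 20, 50, 17, 415] tester 48.6 7.7
```

Run:
```python
from h import *
import pickle
O,d=pickle.load(open("tester.pkl","rb"));O=O-4.4*d;n=np.array([-d[1],d[0]])
for nm in("top","side"):
    k=cam(nm);f=k["frame"];h=cv2.cvtColor(f,cv2.COLOR_BGR2HSV);ex=proj(k,[[*(O+55.5*d),z] for z in(43,103,141)]);print(nm,ex.round(1).tolist())
    x0,y0=ex.min(0).astype(int)-18;x1,y1=ex.max(0).astype(int)+18
    print(x0,y0)
    for y in range(y0,y1): print("%3d "%y+"".join("B" if h[y,x,1]>110 and (h[y,x,0]<14 or h[y,x,0]>170) else "#" if f[y,x].max()<70 else "+" if f[y,x].max()<130 else "." for x in range(x0,x1)))
```

```text
top [[229.9, 182.8], [226.0, 179.4], [223.3, 177.1]]
205 159
159 ....+++###+++###.......................###
160 ....++##++++.+##.......................+##
161 ..++##+++.....###............+..........##
162 .+###++.......+##...........#++.........+#
163 +#+++..........##+..........##++.........#
164 +++............+.......+....+#++.........+
165 +......................+.....##+..........
166 .............................+#++.........
167 ..............................##+.........
168 ...............................###........
169 ...............................##.........
170 ...............................++.........
171 .++......+........+.............++........
172 ..#+.....++.......++.............+........
173 ...###...........+####++..................
174 ...+#B+.........+#####+BBB+......++.......
175 ....#BB++......+#######+BBBB+...+++.......
176 ....+##+##+....+########BBBB++++++++......
177 .....++#+#B#+..+########BBBBB+++++++......
178 ......+#++####+#######+##BBBBB+++.........
179 .......+++++##+######+++#BBBBBB++.........
180 .......++#+++#####+###+##BBBBBB++.........
181 .
[... 3331 characters left out ...]
BB+....++.
293 ..........................+++BBB++....++.
294 .....................++++BBBBBB++....++..
295 .....................+BBBBBBB+...........
296 ......................++++++.............
297 .........................................
298 .........................................
299 +++......................................
300 ###++++++++++++++...++...................
301 ####++++++++++++++++++...................
302 #####++++................................
303 #####++++................................
304 #####+++.................................
305 #####+++.................................
306 #####++..................................
307 ####+++..................................
```

```bash
python3 -c "
from workcell import r
print(r.job_done())"
```

```text
the job is handed in; nothing more can be done
None
```

The brown bottle stands clamped upright in the V-block, pushed home with about 11.5 N at the handle (roughly 6.5 N on the glass), the arm clear and the job handed in after about 26 s of robot time; I viewed 11 pictures, one over the limit of 10, so the final pose was checked by colour masks only.

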